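Lock the ice bucket's hold-down clamp on the bar cart with the extension bar

ROBOT

A 6-joint arm with a two-finger parallel gripper is mounted at the origin on the work surface. World frame = base frame: x ahead of the robot, y to its left, z up, the work surface at z = 0. Lengths are in m, angles in rad, forces in N, time in s.
With the tool pointing down it reaches from about 0.35 to 0.975 m from the base axis. Payload 4.9 kg.
Tool frame: the origin (TCP) lies between the finger pads; the fingertips stand 14 mm ahead of it and the grasp point (between the pads) lies 5 mm behind it (manip.finger_overhang is the distance from the TCP to the fingertips, in m); z points along the fingers, y is the line along which they close (so a half turn about z gives the same grasp; the last joint's range is limited). The gripper opens to 85 mm and grips with 20 to 120 N. Pads are 22 mm wide; open, the fingers measure 114 mm over their backs; the gripper's body (76 mm by 85 mm) begins 54 mm behind the grasp point. The pads swing forward as they close: fully open they stand 13 mm farther back than shut.
Start: joints at [-1.368, 0.053, 1.613, -0, 1.476, -0.119], TCP at [0.198, -0.593, 0.245] pointing down, gripper open.
Joint ranges: [-3.01, 3.01], [-1.01, 2.22], [0.06, 2.58], [-1.02, 4.17], [0.09, 2.62], [-3.14, 3.14]. Speed limits (rad/s): [2.57, 2.57, 3.14, 3.14, 3.14, 3.14].

INTERFACE

Orientations are given as a unit quaternion [w, x, y, z].
In Python, from plant import manip, grab_frame gives the robot as it stands.
- The arm moves only by the tool servo_tool, never from a script. Its argument "deltas" is a list that holds one entry, the list of rows, each a list of 5 numbers: the opening in per cent of the stroke, from 0 (shut) to 100 (fully open), then the shift along the world's x, y, z in m, then the turn about the world's z in degrees. A call has exactly 8 rows; each row shifts and turns the commanded pose from where the row before left it; what a row does not reach is not made up. A row lasts 1/10 s, in which the tool goes at most 50 mm and 8.59 degrees, less where a joint would pass 70% of its speed; a pose out of reach is approached as far as the arm can. A call is refused whole if a number of a shift passes 0.05 or a number of a turn 8.59, either way. A call with a gripper value outside its range is refused whole. The fingers move at their own pace and stop on an object; the grip force is fixed at half the most. Time passes only in rows, so rows that do not move let the fingers close, or fill a call up. It gives the time, the measured TCP pose, the force, the opening and the grip force at its end, in the units of the state.
- manip.state(): the state, without advancing time (a new reading comes with each control period).
- grab_frame(name): name is "scene" or "top"; returns a dict with "pixels" (400x640x3 uint8, red, green, blue), "z_map" (400x640 float32, m along the optical axis (not along the pixel's ray), 0 where there is no reading), "fx", "fy", "cx", "cy" (pixels), "rvec" (rotation vector, rad) and "tvec" (3), from world to camera coordinates, as OpenCV has them. Camera axes: x right, y down, z forward; pixel columns grow to the right and rows downward; lengths in m; the calibration is good to about 2 mm. A picture is of the moment at which its call begins.
- manip.job_done(): hands the job in; it is judged then, once.
The state is a dict: "time": time; "joint_pos": joint angles; "joint_vel": joint speeds; "joint_efforts": joint torques, N m; "tool_pos": TCP position; "tool_rot": TCP orientation; "contact_force": force on the tool from outside, world axes, zero at the start; "ft_torque": the same for the moment, N m; "gripper_width": opening from 0.0 (shut) to 1.0 (fully open); "grasp_force": force on a finger pad.
Only numpy, scipy, OpenCV 4.12 (cv2) and the standard library are available. Lean on these libraries where they do the work, as an engineer would, in place of code of your own. Each camera call takes 0.05 s, during which the arm holds its last target. There are 200 camera calls.

TASK

The cart is about to be rolled, so lock the ice bucket down. Take the extension bar from its rest, slip its socket fully onto the short red lever of the hold-down clamp until it meets the shoulder, and with the bar swing the lever past its stiff dead point, easing it gently on until you feel its stop, without letting it snap over and without ramming the stop or forcing anything, and without touching the lever with the gripper. Then draw the bar off and lay it back in its rest, leaving the glasses, olive dish and tongs alone.

Things in the scene. Friction and masses are not known exactly. Their poses are not given: they have to be found in the camera images.
- bar_center (a point): Centre (half-way up) of the loose extension bar: dark square steel bar, 200 long, 25 wide, 25 high, about 350 g, to be gripped across its width here at the middle. Own x runs along the bar towards its open socket end, z up. The bright steel last 55 of the bar (x from +45 to +100) is a square tube, 17 x 17 inside, 55 deep, walls 4.
- bar_mouth (a point): Centre of the socket's open end, 100 along the bar's own x from its centre; own x points out of the mouth.
- pivot (a point): On the clamp's upright turning axis, 45 above the cart top, level with the lever's middle. The fixed clamp stands on a 110 x 100 brass plate; hub 44 across, its top 66 above the cart top. Own y points to the fixed steel ice bucket (180 across, 240 high, axis 170 from the pivot); the lever sweeps level on the other side.
- lever_shoulder (a point): Middle of the brass shoulder face (28 x 28) on the clamp lever, 28 from the turning axis, 45 above the cart top. Own x points outward along the red stub, z up. The stub is a round bar 14 across with a rounded end, reaching 47 beyond the shoulder; the bar's socket goes over it with 1.5 play all round until the mouth meets the shoulder.
- lever_tip (a point): Rounded end of the red stub, 75 from the turning axis, 47 outward from the shoulder.
- lever (a joint): Lever angle about the pivot axis: 0 open (as it starts), grows counter-clockwise from above. Over-center spring: it resists, most (1.5 to 1.8 N m) some 0.6 before the dead point, which lies anywhere from 0.8 to 1.2; beyond, it drives the lever on, up to 1 N m, to a rubber stop 0.3 past the dead point, so the stop (1.1 to 1.5) must be felt. Let go before the dead point it springs open; beyond, shut.
- rest_center (a point): Where the bar's centre lies in its fixed rest, 40 above the cart top. Own x along the bar (socket end towards +x at the start; either way round will do at the end). Wood plate 160 x 70 x 8 with two cork saddles 62 either side of the middle, tops 27.5 above the cart top, between brass cheeks 50 high that flare from about 36 to 50 apart.
- tumbler_a: Amber crystal tumbler, 82 across, 92 high, loose; origin at the middle of its underside. Leave alone.
- tumbler_b: Clear crystal tumbler, 82 across, 92 high, loose; origin at the middle of its underside. Leave alone.
- olive_dish: Blue ceramic olive dish, 110 across, 40 high, loose; origin at the middle of its underside. Leave alone.
- tongs: Steel ice tongs lying flat, 180 x 46 x 10, loose; origin under their middle. Leave alone.
- crank_pin (a point): Blue-topped pin on the hub, 12 from the turning axis, 64 above the cart top, that drives the steel link to the clamp's rubber shoe. In the pivot's own axes it starts on the +x side, is at x = 0 at the dead point and about 3.5 past it (x = -3.5) when the lever is at its stop.

How it is judged:
On the way, in this order (a step that is already met when the one before it is completed fails the run):
1. the bar's socket is fully on the stub of the still open lever (mouth within 5 mm of the shoulder) (value of joint lever below 0.4 rad and distance between bar_mouth and lever_shoulder below 0.005 m), for 0.1 s.
2. the lever is past its dead point and at its stop (crank pin over 3 mm past the dead point) with the bar still on it (mouth within 12 mm of the shoulder) (x of crank_pin in the frame of pivot below -0.003 m and distance between bar_mouth and lever_shoulder below 0.012 m), for 0.1 s.
At the end, for the whole second after the job is handed in: The lever is at its stop, locked (crank pin more than 3 mm past the dead point), and the bar lies still in its rest, level in the saddles and along it within 0.12 rad, released, its centre within 30 mm of the rest's centre (x of crank_pin in the frame of pivot below -0.003 m and horizontal distance between bar_center and rest_center below 0.03 m and height (world z) of bar_center between 0.035 and 0.045 m and angle between the x axis of bar_center and the x axis of rest_center, either way round below 0.12 rad and linear speed of bar below 0.02 m/s and contact force between the fingers and bar below 0.1 N); the robot touches nothing.
It fails at once if the lever snaps or is banged (turns faster than 2.5 rad/s) (velocity of joint lever above 2.5 rad/s or velocity of joint lever below -2.5 rad/s).
It fails at once if the bar is forced on the lever (contact forces summing to over 75 N) (contact force between bar and lever above 75 N).
It fails at once if the lever is rammed against its stop (contact forces of the bar on it over 30 N once past the dead point) (x of crank_pin in the frame of pivot below -0.001 m and contact force between bar and lever above 30 N).
It fails at once if the gripper pushes the lever or the clamp itself (contact force between the fingers and lever above 1 N or contact force between any of the arm, the fingers and clamp above 5 N).
It fails at once if a bystander is moved or tipped (distance of any of tumbler_a, tumbler_b, olive_dish, tongs from where it was at the start of the episode above 0.015 m).
It also fails if it takes over 72 s, if anything falls off the work surface, if the arm or the gripper's body presses on something with over 40 N, if the wrist force passes 120 N, or if a joint passes its speed limit or range.

## Working session

There is one attempt and no reset: what is moved stays moved. The work goes in short steps, Python scripts to look and compute and a tool call to move; the robot and the scene stay as the last step left them, time stands still between calls to the robot, and variables do not carry over. Pictures are saved under pics/ and viewed, at most 10 in all, crops included, and the job is handed in when it is done.

Besides the shell and the picture viewer there is one more tool, called after "Request:" as name([rows], argument=value, ...), one row to a line, values as JSON. servo_tool: Moves the arm, as the interface text tells. Its arguments: {"type":"object","properties":{"deltas":{"type":"array"}},"required":["deltas"]}

```bash
ls; mkdir -p pics
python3 - <<'E'
from plant import manip, grab_frame
import cv2,numpy as np
for n in("top","scene"):
    f=grab_frame(n); cv2.imwrite(f"pics/{n}0.png",f["pixels"][:,:,::-1]); np.savez(f"{n}0.npz",**f)
    print(n,f["fx"],f["cx"],f["cy"],f["rvec"],f["tvec"])
print(manip.state())
E
```

```text
pics
top 372.9263346438547 318.8082572210206 193.28059662575112 [ 2.14185285 -2.10193902  0.15016255] [-0.049757   0.5858785  0.7579021]
scene 408.8185869034743 317.9798180489932 200.90189512555872 [ 0.86251629  2.31945094 -1.26320409] [ 0.47418419 -0.10584481  1.48082513]
{'time': 0.1, 'joint_pos': array([-1.36800212e+00,  5.33029582e-02,  1.61413439e+00, -3.20983412e-05,
        1.47601799e+00, -1.19008607e-01]), 'joint_vel': array([-0.00083117, -0.00152828, -0.00309853,  0.0015714 ,  0.00055068,
        0.00090541]), 'joint_efforts': array([ 9.93625099e-05, -3.94899559e+01, -3.71364927e+01, -1.95127991e-04,
        3.84193962e-03, -7.02407679e-07]), 'tool_pos': array([ 0.19755221, -0.59239421,  0.24419175]), 'tool_rot': array([-9.29859068e-04,  9.87082598e-01,  1.60209479e-01, -5.49669515e-05]), 'contact_force': array([0.21524691, 0.06230395, 0.04149203]), 'ft_torque': array([ 0.0282341 , -0.0022657 ,  0.02105876]), 'grasp_force': 0.0, 'gripper_width': 0.9993525667367263}
```

View pics/top0.png

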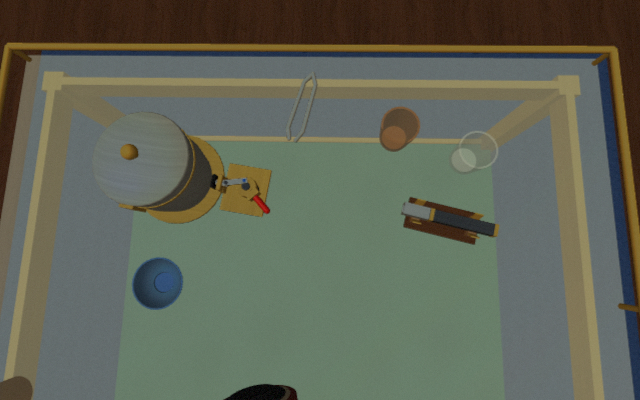

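View pics/scene0.png

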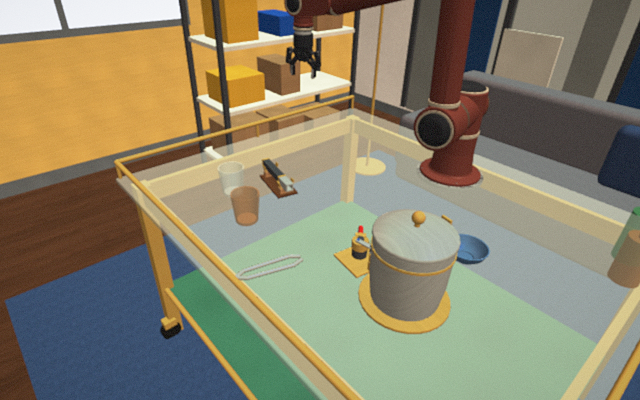

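The top view shows the bar in its rest, with the bright socket at about (405,210) and the dark end at (495,230). The clamp hub is at (246,187) and the red stub runs to (268,211). The bucket is at left, the tongs at (300,108), the tumblers at (398,130) and (475,153), and the dish at (158,283).

```bash
cat > h.py <<'E'
import cv2,numpy as np
def world(f):
    R=cv2.Rodrigues(np.array(f["rvec"]))[0]; t=np.array(f["tvec"]).ravel()
    z=f["z_map"].astype(float); v,u=np.mgrid[:400,:640]
    c=np.stack([(u-f["cx"])/f["fx"]*z,(v-f["cy"])/f["fy"]*z,z],-1)
    return (c-t)@R
def ray(f,u,v,h):   # pixel onto plane z=h
    R=cv2.Rodrigues(np.array(f["rvec"]))[0]; t=np.array(f["tvec"]).ravel()
    o=-R.T@t; d=R.T@np.array([(u-f["cx"])/f["fx"],(v-f["cy"])/f["fy"],1]); return o+d*(h-o[2])/d[2]
E
python3 - <<'E'
from h import *
f=dict(np.load("top0.npz")); P=world(f); I=f["pixels"].astype(int)
H=cv2.cvtColor(f["pixels"],cv2.COLOR_RGB2HSV).astype(int)
def box(u0,u1,v0,v1):
    m=np.zeros((400,640),bool); m[v0:v1,u0:u1]=1; return m
red=box(240,285,175,225)&(I[...,0]>120)&(I[...,1]<60)
print("red",red.sum(),P[red].mean(0),P[red].min(0),P[red].max(0))
p=P[red][:,:2];print("red dir",np.linalg.svd(p-p.mean(0))[2][0])
bar=box(395,505,190,250)&(P[...,2]>.047)&(P[...,2]<.058)
n,l,s,c=cv2.connectedComponentsWithStats(bar.astype(np.uint8))
for i in range(1,n):
    if s[i,4]>15:
        q=P[l==i][:,:2].astype(np.float32); print(s[i],cv2.minAreaRect(q),P[l==i][:,2].mean())
hub=box(225,275,165,220)&(P[...,2]>.058)
print("hub",hub.sum(),P[hub].mean(0),np.median(P[hub][:,2]))
bk=box(90,200,105,215)&(P[...,2]>.2); print("bucket",cv2.minEnclosingCircle(P[bk][:,:2].astype(np.float32)),P[bk][:,2].max())
for n,b in dict(ta=(375,425,100,155),tb=(445,505,125,178),dish=(130,188,255,312),tongs=(280,325,70,145)).items():
    m=box(*b)&(P[...,2]>.006)&(P[...,2]<.1);q=P[m];print(n,m.sum(),q.min(0).round(3),q.max(0).round(3))
print("ray tip",ray(f,269,212,.045),"floor",np.median(P[300:340,300:400,2]))
im=f["pixels"][:,:,::-1]
a=cv2.resize(im[160:225,210:290],None,fx=6,fy=6,interpolation=cv2.INTER_CUBIC)
b=cv2.resize(im[185:250,395:505],None,fx=6,fy=6,interpolation=cv2.INTER_CUBIC)[:,:]
b=cv2.resize(b,(300*1+0,177)); 
big=cv2.resize(im[185:250,395:505],(480,284),interpolation=cv2.INTER_CUBIC)
w=np.zeros((390,480,3),np.uint8)
cv2.imwrite("pics/c1.png",a)
E
```

```text
red 97 [0.56082825 0.08655227 0.05134039] [0.54357495 0.07166774 0.04708515] [0.57799141 0.10353259 0.05584844]
red dir [-0.73890815 -0.67380616]
[417 199   9   4  18] ((0.5753090381622314, -0.25740137696266174), (0.01790919341146946, 0.004063888918608427), 76.0936050415039) 0.04995715601265653
[ 403  202   96   35 1162] ((0.5362505912780762, -0.3168632388114929), (0.20007187128067017, 0.02634250745177269), 76.86211395263672) 0.05250856779610604
[474 213   9   3  19] ((0.5475969910621643, -0.3770331144332886), (0.016886401921510696, 0.004140737000852823), 87.49774932861328) 0.049579120722906315
[470 235   9   4  16] ((0.4996267259120941, -0.3663185238838196), (0.016968682408332825, 0.0032265696208924055), 76.90263366699219) 0.05007345071921282
hub 314 [0.59433345 0.1203469  0.07947453] 0.062296743564971946
bucket ((0.5507804751396179, 0.1461067646741867), 0.22938281297683716) 0.8435881855301356
ta 1289 [ 0.688 -0.247  0.006] [ 0.769 -0.167  0.095]
tb 1492 [ 0.637 -0.431  0.006] [ 0.717 -0.325  0.095]
dish 1862 [0.336 0.247 0.006] [0.444 0.355 0.043]
tongs 572 [ 0.716 -0.026  0.006] [0.889 0.043 0.014]
ray tip [0.54449557 0.06818846 0.045     ] floor 8.797611339775641e-05
```

View pics/c1.png

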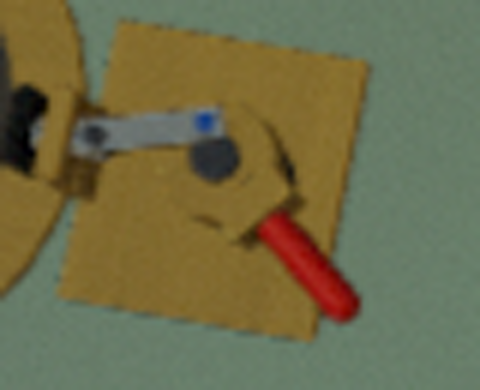

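The crop (6x, origin (210,160)) shows the hub cap at about (215,158), the blue pin at (205,122), and the red stub from (268,218) to its tip at (347,310). Next I'll refine the pivot and lever line.

Run:
```python
from h import *
for n,b in(("top",(240,285,175,225)),("scene",(345,380,215,245))):
    f=dict(np.load(n+"0.npz"));I=f["pixels"].astype(int);P=world(f)
    m=np.zeros((400,640),bool);m[b[2]:b[3],b[0]:b[1]]=1
    w=np.clip((I[...,0]-2*I[...,1])/100.,0,1)*m
    w[w<.3]=0
    v,u=np.nonzero(w); W=w[v,u]
    q=np.array([ray(f,a,c,.045)[:2] for a,c in zip(u,v)])
    c=(q*W[:,None]).sum(0)/W.sum(); d=np.linalg.svd((q-c)*np.sqrt(W)[:,None])[2][0]; d*=-np.sign(d[0])
    s=(q-c)@d; o=(q-c)@[-d[1],d[0]]
    print(n,len(u),c,d,np.degrees(np.arctan2(d[1],d[0])),s.min(),s.max(),o.min(),o.max())
    print(" pivot from tip",c+d*(s.max()-.075), "from c",c-d*.0515)
    if n=="top":
        for h in(.066,.070): print(" cap",ray(f,245.8,186.3,h))
        print(" pin",ray(f,244.2,180.3,.064))
        k=np.array([ray(f,210+a/6,160+e/6,.006)[:2] for a,e in((120,20),(370,65),(312,340),(58,298))]);print(k.mean(0),np.diff(k,axis=0))
        hz=P[180:192,240:252];print(np.round(hz[::3,::3],3).tolist())
        # bar line
        b=np.zeros((400,640),bool);b[190:250,395:505]=1
        b&=(P[...,2]>.0505)&(P[...,2]<.058)
        print("bar",np.median(P[b],0),cv2.minAreaRect(P[b][:,:2].astype(np.float32)))
```

```text
top 119 [0.56185352 0.08647298] [-0.73366392 -0.67951251] -137.19443923014052 -0.023205867525404607 0.023714223331308616 -0.0061403848843506045 0.0062158228344842675
 pivot from tip [0.59948004 0.1213223 ] from c [0.59963721 0.12146787]
 cap [0.59626866 0.11681959 0.066     ]
 cap [0.59552921 0.11590459 0.07      ]
 pin [0.60966206 0.12142837 0.064     ]
[0.59901613 0.1300503 ] [[-0.01637523 -0.09791338]
 [-0.10656476  0.01748297]
 [ 0.01421403  0.09750194]]
[[[0.61, 0.13, 0.064], [0.61, 0.124, 0.066], [0.61, 0.117, 0.065], [0.612, 0.112, 0.058]], [[0.603, 0.13, 0.065], [0.604, 0.124, 0.064], [0.604, 0.118, 0.061], [0.605, 0.112, 0.059]], [[0.598, 0.131, 0.057], [0.597, 0.123, 0.064], [0.598, 0.118, 0.061], [0.598, 0.111, 0.06]], [[0.591, 0.13, 0.06], [0.59, 0.123, 0.065], [0.591, 0.116, 0.065], [0.592, 0.111, 0.06]]]
bar [ 0.53547429 -0.31853792  0.05259825] ((0.5364248156547546, -0.31693458557128906), (0.2000887244939804, 0.05122291296720505), 76.5755615234375)
scene 22 [0.55015654 0.07599408] [-0.74083431 -0.67168781] -137.802534924663 -0.010861637080005945 0.012700775126380535 -0.0042429526647824395 0.004142720856865653
 pivot from tip [0.59630994 0.11783971] from c [0.58830951 0.110586  ]
```

Request:
servo_tool([
  [[100, 0.034, 0.0275, -0.008, 6], [100, 0.034, 0.0275, -0.008, 6], [100, 0.034, 0.0275, -0.008, 6], [100, 0.034, 0.0275, -0.008, 6], [100, 0.034, 0.0275, -0.008, 6], [100, 0.034, 0.0275, -0.008, 6], [100, 0.034, 0.0275, -0.008, 6], [100, 0.034, 0.0275, -0.008, 6]],
])

```text
time: 0.9
tool_pos: [0.4706, -0.3713, 0.1805]
tool_rot: [-0.0, 0.835, 0.55, -0.0]
contact_force: [0.1, -0.6, -0.7]
gripper_width: 1.001
grasp_force: 0.0
```

Request:
servo_tool([
  [[100, 0.034, 0.0275, -0.008, 6], [100, 0.033, 0.0275, -0.008, 4.4], [100, 0, 0, -0.02, 0], [100, 0, 0, 0, 0], [100, 0, 0, 0, 0], [100, 0, 0, 0, 0], [100, 0, 0, 0, 0], [100, 0, 0, 0, 0]],
])

```text
time: 1.7
tool_pos: [0.5366, -0.3188, 0.1464]
tool_rot: [0.001, 0.784, 0.621, 0.0]
contact_force: [0.6, 0.1, 0.2]
gripper_width: 1.001
grasp_force: 0.0
```

```bash
cat >> h.py <<'E'
def pose():
    from plant import manip
    s=manip.state(); w,x,y,z=s["tool_rot"]
    yaw=np.degrees(np.arctan2(2*(x*y+w*z),1-2*(y*y+z*z)))
    print("t",round(s["time"],2),"tcp",s["tool_pos"].round(4),"yaw",yaw.round(2),"q",s["tool_rot"].round(4),"F",s["contact_force"].round(2),"T",s["ft_torque"].round(2),"w",round(s["gripper_width"],3),"g",round(s["grasp_force"],1),flush=True)
E
python3 -c "from h import *;pose()"
```

```text
t 1.7 tcp [ 0.5366 -0.3188  0.1464] yaw 76.77 q [8.000e-04 7.839e-01 6.209e-01 2.000e-04] F [0.58 0.06 0.21] T [-0.02  0.02  0.01] w 1.001 g 0.0
```

Request:
servo_tool([
  [[100, 0, 0.0015, -0.025, 0], [100, 0, 0, -0.025, 0], [100, 0, 0, -0.025, 0], [100, 0, 0, -0.02, 0], [100, 0, 0, -0.01, 0], [100, 0, 0, -0.006, 0], [100, 0, 0, 0, 0], [100, 0, 0, 0, 0]],
])

```text
time: 2.5
tool_pos: [0.5374, -0.317, 0.0356]
tool_rot: [0.001, 0.784, 0.621, 0.0]
contact_force: [-0.6, -0.9, 0.2]
gripper_width: 1.001
grasp_force: 0.0
```

Request:
servo_tool([
  [[0, 0, 0, 0, 0], [0, 0, 0, 0, 0], [0, 0, 0, 0, 0], [0, 0, 0, 0, 0], [0, 0, 0, 0, 0], [0, 0, 0, 0, 0], [0, 0, 0, 0, 0], [0, 0, 0, 0, 0]],
])

```text
time: 3.3
tool_pos: [0.5368, -0.3165, 0.0348]
tool_rot: [0.0, 0.783, 0.621, -0.0]
contact_force: [-0.4, 1.2, 3.9]
gripper_width: 0.283
grasp_force: 60.3
```

```bash
python3 -c "from h import *;pose()"
```

```text
t 3.3 tcp [ 0.5368 -0.3165  0.0348] yaw 76.84 q [ 1.000e-04  7.835e-01  6.214e-01 -0.000e+00] F [-0.35  1.17  3.88] T [ 0.13  0.36 -0.02] w 0.283 g 60.3
```

Request:
servo_tool([
  [[0, 0, 0, 0.01, 0], [0, 0, 0, 0.02, 0], [0, 0, 0, 0.03, 0], [0, 0, 0.02, 0.01, 0], [0, -0.008, 0.03, 0, -3], [0, -0.01, 0.038, 0, -4.2], [0, -0.01, 0.038, 0, -4.2], [0, -0.01, 0.038, 0, -4.2]],
])

```text
time: 4.1
tool_pos: [0.4973, -0.1506, 0.1032]
tool_rot: [-0.001, 0.862, 0.508, -0.0]
contact_force: [-0.1, 0.6, -4.7]
gripper_width: 0.284
grasp_force: 59.5
```

Request:
servo_tool([
  [[0, -0.01, 0.038, 0, -4.2], [0, -0.01, 0.038, 0, -4.2], [0, -0.01, 0.038, 0, -4.2], [0, -0.01, 0.022, 0, -4.2], [0, -0.0034, 0.004, 0, -1.7], [0, 0, 0, -0.02, 0], [0, 0, 0, -0.02, 0], [0, 0, 0, -0.015, 0]],
])

```text
time: 4.9
tool_pos: [0.4538, -0.0119, 0.0474]
tool_rot: [-0.001, 0.931, 0.365, -0.001]
contact_force: [0.0, -0.2, -3.9]
gripper_width: 0.284
grasp_force: 59.7
```

Request:
servo_tool([
  [[0, 0, 0, -0.01, 0], [0, 0, 0, 0, 0], [0, 0, 0, 0, 0], [0, 0, 0, 0, 0], [0, 0, 0, 0, 0], [0, 0, 0, 0, 0], [0, 0, 0, 0, 0], [0, 0, 0, 0, 0]],
])

```text
time: 5.7
tool_pos: [0.4554, -0.0124, 0.0395]
tool_rot: [0.0, 0.931, 0.364, 0.0]
contact_force: [0.4, -0.9, -4.3]
gripper_width: 0.285
grasp_force: 59.5
```

Run:
```python
from h import *
from plant import grab_frame
pose()
f=grab_frame("top");np.savez("top1.npz",**f);g=grab_frame("scene");np.savez("scene1.npz",**g)
a=cv2.resize(f["pixels"][160:290,210:350,::-1],None,fx=4,fy=4,interpolation=cv2.INTER_CUBIC)
cv2.imwrite("pics/c2.png",a)
b=cv2.resize(g["pixels"][180:280,300:420,::-1],None,fx=5,fy=5,interpolation=cv2.INTER_CUBIC)
cv2.imwrite("pics/c3.png",b)
```

```text
t 5.7 tcp [ 0.4554 -0.0124  0.0395] yaw 42.74 q [1.000e-04 9.313e-01 3.644e-01 1.000e-04] F [ 0.44 -0.86 -4.29] T [ 0.06 -0.02 -0.03] w 0.285 g 59.5
```

View pics/c2.png

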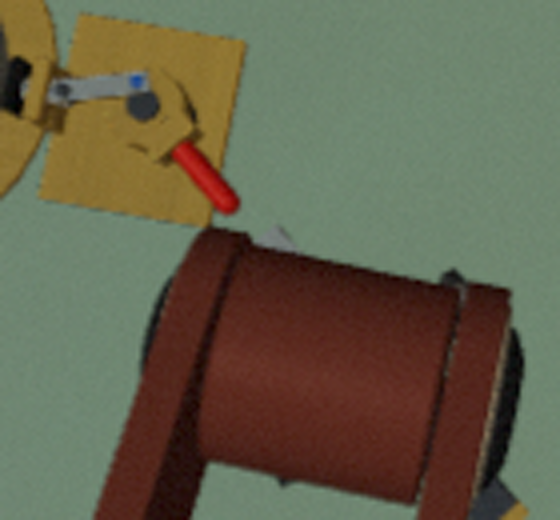

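View pics/c3.png

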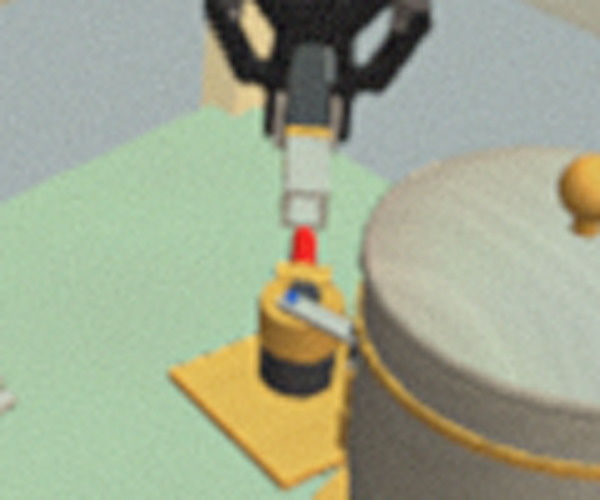

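The top crop shows only a sliver of the socket at (278,238), hidden by the wrist. The scene crop looks down the bar: mouth square centred at (304,208), red stub tip at (304,228), so they are laterally nearly in line. I'll measure the offset.

Run:
```python
from h import *
f=dict(np.load("scene1.npz"));P=world(f);I=f["pixels"].astype(int)
d=np.array([np.cos(np.radians(42.75)),np.sin(np.radians(42.75))]);n=np.array([-d[1],d[0]])
T=np.array([.4554,-.0124]); m0=T+.1*d
R=cv2.Rodrigues(f["rvec"])[0];K=np.array([[f["fx"],0,f["cx"]],[0,f["fy"],f["cy"]],[0,0,1.]])
pr=lambda p:cv2.projectPoints(np.array(p,float).reshape(-1,3),f["rvec"],f["tvec"],K,None)[0][:,0]
q=[[*(m0+s*.0125*n),.045+h] for s in(-1,1) for h in(-.0125,.0125)]
print("pred mouth corners crop",((pr(q)-[300,180])*5+2).round(1).tolist())
q=[[*(np.array([.5985,.120])-d*r),.045] for r in(28,75) ]if 0 else [[*(np.array([.5985,.120])-d*r),.045] for r in(.028,.075)]
print("pred stub crop",((pr(q)-[300,180])*5+2).round(1).tolist())
# red columns/rows centroid
red=np.clip((I[...,0]-2*I[...,1])/100.,0,1);red[:215]=0;red[250:]=0;red[:,:340]=0;red[:,385:]=0;red[red<.2]=0
for v in range(222,236):
    if red[v].sum()>.5:
        u=(red[v]*np.arange(640)).sum()/red[v].sum(); p=ray(f,u,v,.045)[:2]-T; print("red",v,round(u,2),"along",round(p@d,4),"lat",round(p@n,4))
# bar top
m=np.zeros((400,640),bool);m[190:226,350:372]=1
pts=P[m];s=(pts[:,:2]-T)@d;l=(pts[:,:2]-T)@n
k=(pts[:,2]>.05)&(pts[:,2]<.063)&(abs(l)<.03)&(s>.045)
for a in np.arange(.05,.11,.01):
    kk=k&(s>a)&(s<a+.01)
    if kk.sum(): print("bar",a.round(3),kk.sum(),"z",pts[kk,2].mean().round(4),"lat",l[kk].min().round(4),l[kk].max().round(4),l[kk].mean().round(4))
print("s max",s[k].max())
# bar edges by gray gradient along rows
G=f["pixels"].mean(2)
for v in range(208,225,3): print(v,G[v,352:372].round().astype(int).tolist())
```

```text
pred mouth corners crop [[279.5, 230.6], [282.8, 193.3], [324.9, 234.1], [328.8, 196.8]]
pred stub crop [[302.6, 287.7], [303.7, 235.0]]
red 226 360.21 along 0.1172 lat -0.0003
red 227 360.42 along 0.1217 lat 0.0003
red 228 360.5 along 0.1263 lat 0.0006
red 229 360.5 along 0.1309 lat 0.0007
red 230 360.5 along 0.1354 lat 0.0007
red 231 360.49 along 0.1399 lat 0.0007
bar 0.05 20 z 0.0582 lat -0.0136 0.0112 -0.0002
bar 0.06 20 z 0.0581 lat -0.0136 0.0115 -0.0007
bar 0.07 17 z 0.0582 lat -0.0136 0.0112 -0.0019
bar 0.08 21 z 0.0587 lat -0.0135 0.0112 -0.0012
bar 0.09 24 z 0.0569 lat -0.0132 0.009 -0.0039
s max 0.12475023436671567
208 [178, 167, 152, 128, 106, 156, 191, 195, 189, 191, 187, 182, 186, 172, 144, 121, 112, 141, 167, 174]
211 [179, 185, 182, 181, 166, 171, 192, 191, 193, 192, 193, 191, 190, 189, 175, 178, 182, 179, 173, 169]
214 [181, 181, 183, 182, 162, 167, 191, 187, 193, 193, 191, 193, 192, 187, 184, 182, 185, 181, 182, 180]
217 [182, 186, 181, 182, 166, 170, 181, 183, 189, 194, 194, 191, 189, 191, 187, 184, 184, 187, 186, 181]
220 [182, 183, 184, 169, 143, 143, 174, 197, 191, 186, 185, 169, 142, 152, 178, 182, 183, 185, 180, 185]
223 [180, 181, 181, 178, 151, 157, 184, 195, 197, 196, 197, 179, 142, 161, 184, 186, 184, 181, 185, 179]
```

Request:
servo_tool([
  [[0, -0.0005, 0.0006, 0, 0], [0, 0.0029, 0.0027, 0, 0], [0, 0.0029, 0.0027, 0, 0], [0, 0.0029, 0.0027, 0, 0], [0, 0.0029, 0.0027, 0, 0], [0, 0.0029, 0.0027, 0, 0], [0, 0.0029, 0.0027, 0, 0], [0, 0, 0, 0, 0]],
])

```text
time: 6.6
tool_pos: [0.4726, 0.0047, 0.0394]
tool_rot: [0.0, 0.931, 0.365, 0.0]
contact_force: [-0.5, 0.5, -3.8]
gripper_width: 0.284
grasp_force: 59.6
```

Run:
```python
from h import *
from plant import grab_frame
pose()
```

```text
t 6.6 tcp [0.4726 0.0047 0.0394] yaw 42.77 q [0.000e+00 9.312e-01 3.646e-01 1.000e-04] F [-0.48  0.54 -3.84] T [ 0.03 -0.05  0.02] w 0.284 g 59.6
```

No force yet, and the mouth should be just past the tip. I'll keep going in steps.

Request:
servo_tool([
  [[0, 0.0022, 0.002, 0, 0], [0, 0.0022, 0.002, 0, 0], [0, 0.0022, 0.002, 0, 0], [0, 0.0022, 0.002, 0, 0], [0, 0, 0, 0, 0], [0, 0, 0, 0, 0], [0, 0, 0, 0, 0], [0, 0, 0, 0, 0]],
])

```text
time: 7.4
tool_pos: [0.4808, 0.0123, 0.0393]
tool_rot: [-0.0, 0.931, 0.364, -0.0]
contact_force: [-0.7, -0.3, -3.7]
gripper_width: 0.282
grasp_force: 59.6
```

Run:
```python
from h import *
from plant import grab_frame
pose()
g=grab_frame("scene");np.savez("scene2.npz",**g)
b=cv2.resize(g["pixels"][180:280,300:420,::-1],None,fx=5,fy=5,interpolation=cv2.INTER_CUBIC)
cv2.imwrite("pics/c4.png",b)
```

```text
t 7.4 tcp [0.4808 0.0123 0.0393] yaw 42.73 q [-0.000e+00  9.313e-01  3.643e-01 -1.000e-04] F [-0.68 -0.25 -3.66] T [ 0.04 -0.   -0.04] w 0.282 g 59.6
```

View pics/c4.png

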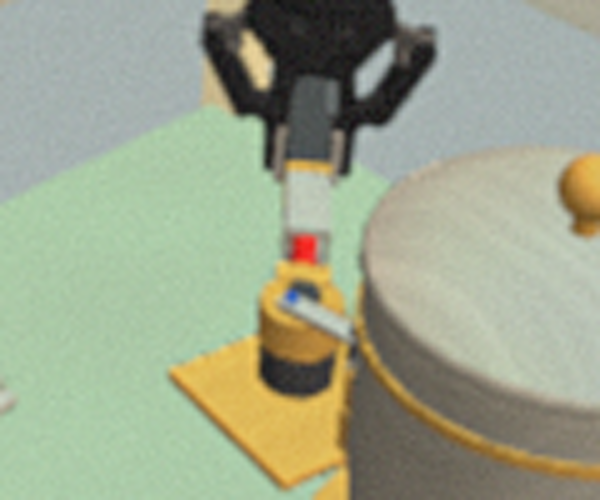

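The red stub is inside the mouth at (303,248), about 1 mm left of the mouth centre (306). I'll shift slightly and go on.

Request:
servo_tool([
  [[0, 0.0004, -0.0005, 0, 0], [0, 0.0022, 0.002, 0, 0], [0, 0.0022, 0.002, 0, 0], [0, 0.0022, 0.002, 0, 0], [0, 0.0022, 0.002, 0, 0], [0, 0.0022, 0.002, 0, 0], [0, 0.0022, 0.002, 0, 0], [0, 0, 0, 0, 0]],
])

```text
time: 8.25
tool_pos: [0.4949, 0.0241, 0.0394]
tool_rot: [0.0, 0.931, 0.365, 0.0]
contact_force: [0.0, -0.4, -4.8]
gripper_width: 0.282
grasp_force: 59.6
```

Run:
```python
from h import *
pose()
```

```text
t 8.25 tcp [0.4949 0.0241 0.0394] yaw 42.76 q [0.000e+00 9.312e-01 3.645e-01 1.000e-04] F [ 0.02 -0.38 -4.83] T [ 0.03 -0.07  0.01] w 0.282 g 59.6
```

Request:
servo_tool([
  [[0, 0.0015, 0.0014, 0, 0], [0, 0.0015, 0.0014, 0, 0], [0, 0.0015, 0.0014, 0, 0], [0, 0.0015, 0.0014, 0, 0], [0, 0.0007, 0.0007, 0, 0], [0, 0, 0, 0, 0], [0, 0, 0, 0, 0], [0, 0, 0, 0, 0]],
])

```text
time: 9.05
tool_pos: [0.5012, 0.0302, 0.0393]
tool_rot: [-0.0, 0.931, 0.364, -0.0]
contact_force: [-0.0, 0.1, -3.9]
gripper_width: 0.282
grasp_force: 59.6
```

Run:
```python
from h import *
from plant import grab_frame
pose()
g=grab_frame("scene");np.savez("scene3.npz",**g)
b=cv2.resize(g["pixels"][200:260,330:390,::-1],None,fx=8,fy=8,interpolation=cv2.INTER_CUBIC)
cv2.imwrite("pics/c5.png",b)
```

```text
t 9.05 tcp [0.5012 0.0302 0.0393] yaw 42.73 q [-0.000e+00  9.313e-01  3.643e-01 -1.000e-04] F [-0.03  0.06 -3.95] T [ 0.03 -0.08  0.02] w 0.282 g 59.6
```

View pics/c5.png

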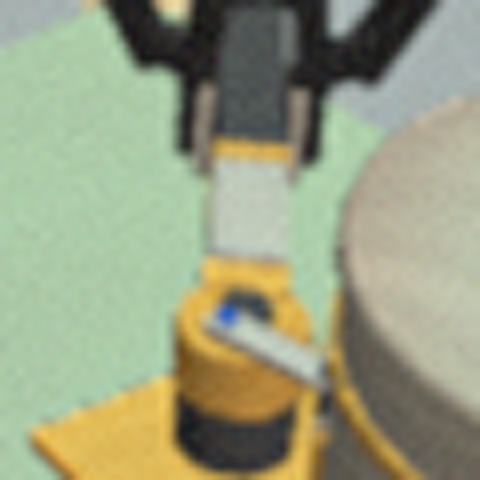

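The socket hides the stub, with its mouth at about (250,255) almost meeting the shoulder. I'll creep to contact.

Request:
servo_tool([
  [[0, 0.0005, 0.0005, 0, 0], [0, 0.0005, 0.0005, 0, 0], [0, 0.0005, 0.0005, 0, 0], [0, 0, 0, 0, 0], [0, 0, 0, 0, 0], [0, 0, 0, 0, 0], [0, 0, 0, 0, 0], [0, 0, 0, 0, 0]],
])

```text
time: 9.9
tool_pos: [0.5028, 0.0317, 0.0393]
tool_rot: [-0.0, 0.931, 0.364, -0.0]
contact_force: [-0.7, 0.1, -3.5]
gripper_width: 0.279
grasp_force: 59.6
```

```bash
python3 -c "from h import *;pose()"
```

```text
t 9.9 tcp [0.5028 0.0317 0.0393] yaw 42.73 q [-0.      0.9313  0.3643 -0.    ] F [-0.73  0.09 -3.46] T [ 0.04  0.02 -0.05] w 0.279 g 59.6
```

Request:
servo_tool([
  [[0, 0.0004, 0.0003, 0, 0], [0, 0, 0, 0, 0], [0, 0.0004, 0.0003, 0, 0], [0, 0, 0, 0, 0], [0, 0.0004, 0.0003, 0, 0], [0, 0, 0, 0, 0], [0, 0, 0, 0, 0], [0, 0, 0, 0, 0]],
])

```text
time: 10.7
tool_pos: [0.5039, 0.0326, 0.0393]
tool_rot: [-0.0, 0.931, 0.364, -0.0]
contact_force: [-0.5, -0.2, -5.1]
gripper_width: 0.279
grasp_force: 59.6
```

```bash
python3 -c "from h import *;pose()"
```

```text
t 10.7 tcp [0.5039 0.0326 0.0393] yaw 42.74 q [-0.      0.9313  0.3644 -0.    ] F [-0.55 -0.23 -5.12] T [ 0.08 -0.05 -0.01] w 0.279 g 59.6
```

Request:
servo_tool([
  [[0, 0.0004, 0.0003, 0, 0], [0, 0, 0, 0, 0], [0, 0.0004, 0.0003, 0, 0], [0, 0, 0, 0, 0], [0, 0, 0, 0, 0], [0, 0, 0, 0, 0], [0, 0, 0, 0, 0], [0, 0, 0, 0, 0]],
])

```text
time: 11.5
tool_pos: [0.5048, 0.0332, 0.0393]
tool_rot: [0.0, 0.931, 0.364, -0.0]
contact_force: [-0.7, -0.6, -3.9]
gripper_width: 0.287
grasp_force: 59.6
```

Request:
servo_tool([
  [[0, 0.0004, 0.0003, 0, 0], [0, 0, 0, 0, 0], [0, 0, 0, 0, 0], [0, 0, 0, 0, 0], [0, 0, 0, 0, 0], [0, 0, 0, 0, 0], [0, 0, 0, 0, 0], [0, 0, 0, 0, 0]],
])

```text
time: 12.3
tool_pos: [0.5051, 0.0335, 0.0393]
tool_rot: [-0.0, 0.931, 0.364, -0.0]
contact_force: [-0.7, -1.2, -3.8]
gripper_width: 0.282
grasp_force: 59.6
```

Run:
```python
from h import *
from plant import grab_frame
pose()
g=grab_frame("scene");np.savez("scene4.npz",**g)
b=cv2.resize(g["pixels"][200:260,330:390,::-1],None,fx=8,fy=8,interpolation=cv2.INTER_CUBIC)
cv2.imwrite("pics/c6.png",b)
```

```text
t 12.3 tcp [0.5051 0.0335 0.0393] yaw 42.74 q [-0.      0.9313  0.3644 -0.    ] F [-0.65 -1.17 -3.78] T [ 0.03  0.03 -0.06] w 0.282 g 59.6
```

View pics/c6.png

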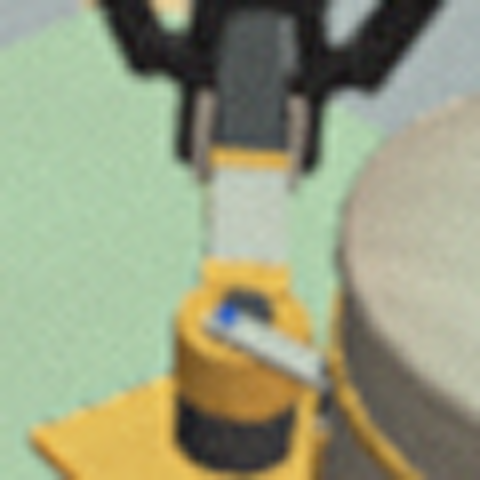

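The mouth at (250,262) meets the shoulder plate, as far as the picture shows. I'll creep on until the force rises.

Request:
servo_tool([
  [[0, 0.0004, 0.0003, 0, 0], [0, 0, 0, 0, 0], [0, 0, 0, 0, 0], [0, 0, 0, 0, 0], [0, 0, 0, 0, 0], [0, 0, 0, 0, 0], [0, 0, 0, 0, 0], [0, 0, 0, 0, 0]],
])

```text
time: 13.15
tool_pos: [0.5052, 0.0336, 0.0391]
tool_rot: [0.0, 0.931, 0.364, -0.001]
contact_force: [-4.1, -2.9, -2.2]
gripper_width: 0.281
grasp_force: 59.9
```

Request:
servo_tool([
  [[0, 0.0004, 0.0003, 0, 0], [0, 0, 0, 0, 0], [0, 0, 0, 0, 0], [0, 0, 0, 0, 0], [0, 0, 0, 0, 0], [0, 0, 0, 0, 0], [0, 0, 0, 0, 0], [0, 0, 0, 0, 0]],
])

```text
time: 13.95
tool_pos: [0.5051, 0.0336, 0.0391]
tool_rot: [0.0, 0.931, 0.364, -0.001]
contact_force: [-6.2, -5.5, -1.4]
gripper_width: 0.283
grasp_force: 60.1
```

Contact came at TCP (0.5052, 0.0336), which puts the pivot near (0.5996, 0.1210), in agreement with the vision. Next is a helper for the arc rows and the moment about the pivot.

```bash
cat >> h.py <<'E'
PV=np.array([.5996,.1210]); R0=.1286
def arc(a0,a1,n=8,off=(0,0),R=R0):  # lever-angle degrees, first row also adds off
    g=lambda a:PV-R*np.array([np.cos(np.radians(42.74+a)),np.sin(np.radians(42.74+a))])
    A=np.linspace(a0,a1,n+1); p=np.array([g(a) for a in A]).round(4); D=np.diff(p,axis=0); D[0]+=off
    print([[0,round(x,4),round(y,4),0,round((a1-a0)/n,2)] for x,y in D])
def mom():
    from plant import manip
    s=manip.state();r=s["tool_pos"][:2]-PV;F=s["contact_force"];T=s["ft_torque"]
    u=-r/np.hypot(*r); t=np.array([-r[1],r[0]])/np.hypot(*r)
    w,x,y,z=s["tool_rot"];yaw=np.degrees(np.arctan2(2*(x*y+w*z),1-2*(y*y+z*z)))
    print("t",round(s["time"],2),"R",np.hypot(*r).round(4),"ang",(np.degrees(np.arctan2(u[1],u[0]))-42.74).round(2),"yaw",(yaw-42.74).round(2),"Ftan",(F[:2]@t).round(1),"Frad(in)",(F[:2]@u).round(1),"Fz",F[2].round(1),"Tz",T[2].round(2),"M",(T[2]+r[0]*F[1]-r[1]*F[0]).round(2))
E
python3 -c "
from h import *
pose();mom();arc(0,12,off=(-.0007,-.0006))
arc(12,24)"
```

```text
t 13.95 tcp [0.5051 0.0336 0.0391] yaw 42.75 q [ 1.000e-04  9.312e-01  3.644e-01 -1.200e-03] F [-6.19 -5.51 -1.43] T [-0.59  0.67 -0.01] w 0.283 g 60.1
t 13.95 R 0.1287 ang 0.04 yaw 0.01 Ftan -0.2 Frad(in) -8.3 Fz -1.4 Tz -0.01 M -0.03
[[0, np.float64(0.0016), np.float64(-0.003), 0, 1.5], [0, np.float64(0.0023), np.float64(-0.0024), 0, 1.5], [0, np.float64(0.0025), np.float64(-0.0023), 0, 1.5], [0, np.float64(0.0025), np.float64(-0.0023), 0, 1.5], [0, np.float64(0.0026), np.float64(-0.0022), 0, 1.5], [0, np.float64(0.0026), np.float64(-0.0021), 0, 1.5], [0, np.float64(0.0026), np.float64(-0.002), 0, 1.5], [0, np.float64(0.0028), np.float64(-0.002), 0, 1.5]]
[[0, np.float64(0.0027), np.float64(-0.0019), 0, 1.5], [0, np.float64(0.0029), np.float64(-0.0018), 0, 1.5], [0, np.float64(0.0028), np.float64(-0.0018), 0, 1.5], [0, np.float64(0.0029), np.float64(-0.0017), 0, 1.5], [0, np.float64(0.003), np.float64(-0.0016), 0, 1.5], [0, np.float64(0.003), np.float64(-0.0015), 0, 1.5], [0, np.float64(0.003), np.float64(-0.0015), 0, 1.5], [0, np.float64(0.0031), np.float64(-0.0013), 0, 1.5]]
```

Request:
servo_tool([
  [[0, 0.0016, -0.003, 0, 1.5], [0, 0.0023, -0.0024, 0, 1.5], [0, 0.0025, -0.0023, 0, 1.5], [0, 0.0025, -0.0023, 0, 1.5], [0, 0.0026, -0.0022, 0, 1.5], [0, 0.0026, -0.0021, 0, 1.5], [0, 0.0026, -0.002, 0, 1.5], [0, 0.0028, -0.002, 0, 1.5]],
])

```text
time: 14.75
tool_pos: [0.5237, 0.0163, 0.0387]
tool_rot: [-0.002, 0.888, 0.46, -0.002]
contact_force: [-9.7, -1.3, 1.1]
gripper_width: 0.28
grasp_force: 60.4
```

```bash
python3 -c "
from h import *
pose();mom()"
```

```text
t 14.75 tcp [0.5237 0.0163 0.0387] yaw 54.8 q [-0.0018  0.8878  0.4602 -0.0019] F [-9.69 -1.25  1.11] T [0.2  1.15 0.02] w 0.28 g 60.4
t 14.75 R 0.1294 ang 11.32 yaw 12.06 Ftan -7.1 Frad(in) -6.7 Fz 1.1 Tz 0.02 M -0.9
```

```bash
python3 -c "
from h import *
arc(12,24,off=(-.0006,-.0008),R=.1296)"
```

```text
[[0, np.float64(0.0022), np.float64(-0.0027), 0, 1.5], [0, np.float64(0.0028), np.float64(-0.0019), 0, 1.5], [0, np.float64(0.0029), np.float64(-0.0018), 0, 1.5], [0, np.float64(0.003), np.float64(-0.0017), 0, 1.5], [0, np.float64(0.0029), np.float64(-0.0016), 0, 1.5], [0, np.float64(0.0031), np.float64(-0.0015), 0, 1.5], [0, np.float64(0.003), np.float64(-0.0015), 0, 1.5], [0, np.float64(0.0031), np.float64(-0.0014), 0, 1.5]]
```

Request:
servo_tool([
  [[0, 0.0022, -0.0027, 0.0005, 1.5], [0, 0.0028, -0.0019, 0, 1.5], [0, 0.0029, -0.0018, 0, 1.5], [0, 0.003, -0.0017, 0, 1.5], [0, 0.0029, -0.0016, 0, 1.5], [0, 0.0031, -0.0015, 0, 1.5], [0, 0.003, -0.0015, 0, 1.5], [0, 0.0031, -0.0014, 0, 1.5]],
])

```text
time: 15.55
tool_pos: [0.5457, 0.0031, 0.0386]
tool_rot: [-0.003, 0.835, 0.55, -0.002]
contact_force: [-10.4, 1.9, 1.1]
gripper_width: 0.283
grasp_force: 60.4
```

```bash
python3 -c "
from h import *
pose();mom();arc(24,36,R=.1296)"
```

```text
t 15.55 tcp [0.5457 0.0031 0.0386] yaw 66.8 q [-0.0034  0.8348  0.5505 -0.0023] F [-10.36   1.86   1.11] T [0.65 1.41 0.1 ] w 0.283 g 60.4
t 15.55 R 0.1297 ang 22.67 yaw 24.06 Ftan -10.2 Frad(in) -2.6 Fz 1.1 Tz 0.1 M -1.22
[[0, np.float64(0.0032), np.float64(-0.0013), 0, 1.5], [0, np.float64(0.0031), np.float64(-0.0012), 0, 1.5], [0, np.float64(0.0032), np.float64(-0.0011), 0, 1.5], [0, np.float64(0.0032), np.float64(-0.0011), 0, 1.5], [0, np.float64(0.0033), np.float64(-0.0009), 0, 1.5], [0, np.float64(0.0033), np.float64(-0.0009), 0, 1.5], [0, np.float64(0.0033), np.float64(-0.0008), 0, 1.5], [0, np.float64(0.0033), np.float64(-0.0007), 0, 1.5]]
```

Request:
servo_tool([
  [[0, 0.0032, -0.0013, 0, 1.5], [0, 0.0031, -0.0012, 0, 1.5], [0, 0.0032, -0.0011, 0, 1.5], [0, 0.0032, -0.0011, 0, 1.5], [0, 0.0033, -0.0009, 0, 1.5], [0, 0.0033, -0.0009, 0, 1.5], [0, 0.0033, -0.0008, 0, 1.5], [0, 0.0033, -0.0007, 0, 1.5]],
])

```text
time: 16.35
tool_pos: [0.5707, -0.0054, 0.0384]
tool_rot: [-0.004, 0.773, 0.635, -0.003]
contact_force: [-13.8, -1.5, 2.9]
gripper_width: 0.283
grasp_force: 60.7
```

```bash
python3 -c "
from h import *
pose();mom();arc(36,44,R=.1296)"
```

```text
t 16.35 tcp [ 0.5707 -0.0054  0.0384] yaw 78.84 q [-0.0041  0.7725  0.635  -0.0032] F [-13.83  -1.46   2.89] T [0.39 1.93 0.25] w 0.283 g 60.7
t 16.35 R 0.1296 ang 34.39 yaw 36.1 Ftan -13.2 Frad(in) -4.5 Fz 2.9 Tz 0.25 M -1.46
[[0, np.float64(0.0022), np.float64(-0.0004), 0, 1.0], [0, np.float64(0.0022), np.float64(-0.0004), 0, 1.0], [0, np.float64(0.0023), np.float64(-0.0004), 0, 1.0], [0, np.float64(0.0022), np.float64(-0.0003), 0, 1.0], [0, np.float64(0.0023), np.float64(-0.0002), 0, 1.0], [0, np.float64(0.0022), np.float64(-0.0003), 0, 1.0], [0, np.float64(0.0023), np.float64(-0.0001), 0, 1.0], [0, np.float64(0.0022), np.float64(-0.0002), 0, 1.0]]
```

Request:
servo_tool([
  [[0, 0.0022, -0.0008, 0, 1], [0, 0.0022, -0.0004, 0, 1], [0, 0.0023, -0.0004, 0, 1], [0, 0.0022, -0.0003, 0, 1], [0, 0.0023, -0.0002, 0, 1], [0, 0.0022, -0.0003, 0, 1], [0, 0.0023, -0.0001, 0, 1], [0, 0.0022, -0.0002, 0, 1]],
])

```text
time: 17.15
tool_pos: [0.5883, -0.0081, 0.0383]
tool_rot: [-0.004, 0.726, 0.687, -0.003]
contact_force: [-14.3, -0.9, 3.4]
gripper_width: 0.285
grasp_force: 60.8
```

```bash
python3 -c "
from h import *
pose();mom();arc(44,52,R=.13)"
```

```text
t 17.15 tcp [ 0.5883 -0.0081  0.0383] yaw 86.86 q [-0.0045  0.7262  0.6874 -0.0033] F [-14.26  -0.87   3.44] T [0.42 2.07 0.39] w 0.285 g 60.8
t 17.15 R 0.1295 ang 42.26 yaw 44.12 Ftan -14.1 Frad(in) -2.1 Fz 3.4 Tz 0.39 M -1.44
[[0, np.float64(0.0023), np.float64(-0.0001), 0, 1.0], [0, np.float64(0.0022), np.float64(-0.0001), 0, 1.0], [0, np.float64(0.0023), np.float64(0.0), 0, 1.0], [0, np.float64(0.0023), np.float64(0.0), 0, 1.0], [0, np.float64(0.0022), np.float64(0.0001), 0, 1.0], [0, np.float64(0.0023), np.float64(0.0), 0, 1.0], [0, np.float64(0.0023), np.float64(0.0002), 0, 1.0], [0, np.float64(0.0022), np.float64(0.0001), 0, 1.0]]
```

Request:
servo_tool([
  [[0, 0.0023, -0.0001, 0, 1], [0, 0.0022, -0.0001, 0, 1], [0, 0.0023, 0, 0, 1], [0, 0.0023, 0, 0, 1], [0, 0.0022, 0.0001, 0, 1], [0, 0.0023, 0, 0, 1], [0, 0.0023, 0.0002, 0, 1], [0, 0.0022, 0.0001, 0, 1]],
])

```text
time: 17.95
tool_pos: [0.6063, -0.0081, 0.0382]
tool_rot: [-0.005, 0.676, 0.737, -0.003]
contact_force: [-13.4, -1.0, 3.6]
gripper_width: 0.28
grasp_force: 60.9
```

```bash
python3 -c "
from h import *
pose();mom();arc(52,56,R=.13);arc(56,60,R=.13)"
```

```text
t 17.95 tcp [ 0.6063 -0.0081  0.0382] yaw 94.91 q [-0.0045  0.6762  0.7367 -0.0034] F [-13.37  -1.03   3.62] T [0.31 2.14 0.65] w 0.28 g 60.9
t 17.95 R 0.1293 ang 50.24 yaw 52.17 Ftan -13.4 Frad(in) -0.3 Fz 3.6 Tz 0.65 M -1.08
[[0, np.float64(0.0012), np.float64(0.0001), 0, 0.5], [0, np.float64(0.0011), np.float64(0.0002), 0, 0.5], [0, np.float64(0.0011), np.float64(0.0001), 0, 0.5], [0, np.float64(0.0012), np.float64(0.0001), 0, 0.5], [0, np.float64(0.0011), np.float64(0.0001), 0, 0.5], [0, np.float64(0.0011), np.float64(0.0002), 0, 0.5], [0, np.float64(0.0011), np.float64(0.0001), 0, 0.5], [0, np.float64(0.0012), np.float64(0.0002), 0, 0.5]]
[[0, np.float64(0.0011), np.float64(0.0002), 0, 0.5], [0, np.float64(0.0011), np.float64(0.0002), 0, 0.5], [0, np.float64(0.0011), np.float64(0.0002), 0, 0.5], [0, np.float64(0.0011), np.float64(0.0002), 0, 0.5], [0, np.float64(0.0011), np.float64(0.0002), 0, 0.5], [0, np.float64(0.0012), np.float64(0.0002), 0, 0.5], [0, np.float64(0.0011), np.float64(0.0003), 0, 0.5], [0, np.float64(0.0011), np.float64(0.0002), 0, 0.5]]
```

Request:
servo_tool([
  [[0, 0.0012, 0.0001, 0, 0.5], [0, 0.0011, 0.0002, 0, 0.5], [0, 0.0011, 0.0001, 0, 0.5], [0, 0.0012, 0.0001, 0, 0.5], [0, 0.0011, 0.0001, 0, 0.5], [0, 0.0011, 0.0002, 0, 0.5], [0, 0.0011, 0.0001, 0, 0.5], [0, 0.0012, 0.0002, 0, 0.5]],
])

```text
time: 18.75
tool_pos: [0.6154, -0.0072, 0.0382]
tool_rot: [-0.005, 0.65, 0.76, -0.003]
contact_force: [-12.8, -1.2, 3.0]
gripper_width: 0.288
grasp_force: 60.9
```

```bash
python3 -c "
from h import *
pose();mom()"
```

```text
t 18.75 tcp [ 0.6154 -0.0072  0.0382] yaw 98.91 q [-0.0045  0.65    0.7599 -0.0034] F [-12.77  -1.21   3.  ] T [0.18 2.14 0.87] w 0.288 g 60.9
t 18.75 R 0.1292 ang 54.28 yaw 56.17 Ftan -12.8 Frad(in) 0.4 Fz 3.0 Tz 0.87 M -0.79
```

Request:
servo_tool([
  [[0, 0.0011, 0.0002, 0, 0.5], [0, 0.0011, 0.0002, 0, 0.5], [0, 0.0011, 0.0002, 0, 0.5], [0, 0.0011, 0.0002, 0, 0.5], [0, 0.0011, 0.0002, 0, 0.5], [0, 0.0012, 0.0002, 0, 0.5], [0, 0.0011, 0.0003, 0, 0.5], [0, 0.0011, 0.0002, 0, 0.5]],
])

```text
time: 19.55
tool_pos: [0.6253, -0.0055, 0.0385]
tool_rot: [-0.004, 0.623, 0.782, -0.002]
contact_force: [-10.3, -1.0, -0.8]
gripper_width: 0.286
grasp_force: 60.5
```

```bash
python3 -c "
from h import *
pose();mom();arc(60,64,R=.13);arc(64,68,R=.13)"
```

```text
t 19.55 tcp [ 0.6253 -0.0055  0.0385] yaw 102.88 q [-0.0035  0.6233  0.782  -0.0023] F [-10.29  -0.97  -0.81] T [0.11 1.63 0.63] w 0.286 g 60.5
t 19.55 R 0.1291 ang 58.76 yaw 60.14 Ftan -10.3 Frad(in) 1.1 Fz -0.8 Tz 0.63 M -0.7
[[0, np.float64(0.0011), np.float64(0.0003), 0, 0.5], [0, np.float64(0.0011), np.float64(0.0002), 0, 0.5], [0, np.float64(0.0011), np.float64(0.0003), 0, 0.5], [0, np.float64(0.0011), np.float64(0.0003), 0, 0.5], [0, np.float64(0.0011), np.float64(0.0003), 0, 0.5], [0, np.float64(0.0011), np.float64(0.0003), 0, 0.5], [0, np.float64(0.0011), np.float64(0.0003), 0, 0.5], [0, np.float64(0.001), np.float64(0.0003), 0, 0.5]]
[[0, np.float64(0.0011), np.float64(0.0003), 0, 0.5], [0, np.float64(0.0011), np.float64(0.0004), 0, 0.5], [0, np.float64(0.0011), np.float64(0.0003), 0, 0.5], [0, np.float64(0.0011), np.float64(0.0004), 0, 0.5], [0, np.float64(0.001), np.float64(0.0004), 0, 0.5], [0, np.float64(0.0011), np.float64(0.0003), 0, 0.5], [0, np.float64(0.0011), np.float64(0.0004), 0, 0.5], [0, np.float64(0.001), np.float64(0.0004), 0, 0.5]]
```

Request:
servo_tool([
  [[0, 0.0011, 0.0003, 0, 0.5], [0, 0.0011, 0.0002, 0, 0.5], [0, 0.0011, 0.0003, 0, 0.5], [0, 0.0011, 0.0003, 0, 0.5], [0, 0.0011, 0.0003, 0, 0.5], [0, 0.0011, 0.0003, 0, 0.5], [0, 0.0011, 0.0003, 0, 0.5], [0, 0.001, 0.0003, 0, 0.5]],
])

```text
time: 20.35
tool_pos: [0.6353, -0.0031, 0.0387]
tool_rot: [-0.002, 0.596, 0.803, -0.001]
contact_force: [-5.5, -0.2, -1.5]
gripper_width: 0.279
grasp_force: 60.1
```

```bash
python3 -c "
from h import *
pose();mom()"
```

```text
t 20.35 tcp [ 0.6353 -0.0031  0.0387] yaw 106.83 q [-0.0023  0.596   0.803  -0.0011] F [-5.47 -0.17 -1.46] T [0.11 1.02 0.35] w 0.279 g 60.1
t 20.35 R 0.1291 ang 63.31 yaw 64.09 Ftan -5.3 Frad(in) 1.3 Fz -1.5 Tz 0.35 M -0.33
```

Request:
servo_tool([
  [[0, 0.0011, 0.0003, 0, 0.5], [0, 0.0011, 0.0004, 0, 0.5], [0, 0.0011, 0.0003, 0, 0.5], [0, 0.0011, 0.0004, 0, 0.5], [0, 0.001, 0.0004, 0, 0.5], [0, 0.0011, 0.0003, 0, 0.5], [0, 0.0011, 0.0004, 0, 0.5], [0, 0.001, 0.0004, 0, 0.5]],
])

```text
time: 21.15
tool_pos: [0.6448, -0.0001, 0.0389]
tool_rot: [-0.001, 0.568, 0.823, -0.0]
contact_force: [-4.6, 0.5, -4.5]
gripper_width: 0.283
grasp_force: 59.8
```

```bash
python3 -c "
from h import *
pose();mom();arc(68,72,R=.13);arc(72,76,R=.13);arc(76,80,R=.13);arc(80,84,R=.13)"
```

```text
t 21.15 tcp [ 6.448e-01 -1.000e-04  3.890e-02] yaw 110.8 q [-1.200e-03  5.678e-01  8.231e-01 -2.000e-04] F [-4.57  0.48 -4.46] T [0.18 0.58 0.22] w 0.283 g 59.8
t 21.15 R 0.1293 ang 67.74 yaw 68.06 Ftan -4.1 Frad(in) 2.0 Fz -4.5 Tz 0.22 M -0.31
[[0, np.float64(0.0011), np.float64(0.0004), 0, 0.5], [0, np.float64(0.0011), np.float64(0.0004), 0, 0.5], [0, np.float64(0.001), np.float64(0.0005), 0, 0.5], [0, np.float64(0.0011), np.float64(0.0004), 0, 0.5], [0, np.float64(0.001), np.float64(0.0004), 0, 0.5], [0, np.float64(0.001), np.float64(0.0005), 0, 0.5], [0, np.float64(0.0011), np.float64(0.0005), 0, 0.5], [0, np.float64(0.001), np.float64(0.0004), 0, 0.5]]
[[0, np.float64(0.001), np.float64(0.0005), 0, 0.5], [0, np.float64(0.0011), np.float64(0.0005), 0, 0.5], [0, np.float64(0.001), np.float64(0.0005), 0, 0.5], [0, np.float64(0.001), np.float64(0.0005), 0, 0.5], [0, np.float64(0.001), np.float64(0.0005), 0, 0.5], [0, np.float64(0.001), np.float64(0.0005), 0, 0.5], [0, np.float64(0.001), np.float64(0.0006), 0, 0.5], [0, np.float64(0.001), np.float64(0.0005), 0, 0.5]]
[[0, np.float64(0.001), np.float64(0.0006), 0, 0.5], [0, np.float64(0.001), np.float64(0.0005), 0, 0.5], [0, np.float64(0.001), np.float64(0.0006), 0, 0.5], [0, np.float64(0.0009), np.float64(0.0006), 0, 0.5], [0, np.float64(0.001), np.float64(0.0005), 0, 0.5], [0, np.float64(0.001), np.float64(0.0006), 0, 0.5], [0, np.float64(0.001), np.float64(0.0006), 0, 0.5], [0, np.float64(0.0009), np.float64(0.0007), 0, 0.5]]
[[0, np.float64(0.001), np.float64(0.0006), 0, 0.5], [0, np.float64(0.0009), np.float64(0.0006), 0, 0.5], [0, np.float64(0.0009), np.float64(0.0006), 0, 0.5], [0, np.float64(0.001), np.float64(0.0007), 0, 0.5], [0, np.float64(0.0009), np.float64(0.0006), 0, 0.5], [0, np.float64(0.0009), np.float64(0.0007), 0, 0.5], [0, np.float64(0.001), np.float64(0.0006), 0, 0.5], [0, np.float64(0.0009), np.float64(0.0007), 0, 0.5]]
```

Request:
servo_tool([
  [[0, 0.0011, 0.0004, 0, 0.5], [0, 0.0011, 0.0004, 0, 0.5], [0, 0.001, 0.0005, 0, 0.5], [0, 0.0011, 0.0004, 0, 0.5], [0, 0.001, 0.0004, 0, 0.5], [0, 0.001, 0.0005, 0, 0.5], [0, 0.0011, 0.0005, 0, 0.5], [0, 0.001, 0.0004, 0, 0.5]],
])

```text
time: 21.95
tool_pos: [0.6545, 0.0029, 0.04]
tool_rot: [0.0, 0.539, 0.842, 0.0]
contact_force: [2.5, 4.2, -6.1]
gripper_width: 0.282
grasp_force: 59.6
```

```bash
python3 -c "
from h import *
pose();mom()"
```

```text
t 21.95 tcp [0.6545 0.0029 0.04  ] yaw 114.76 q [3.000e-04 5.391e-01 8.423e-01 5.000e-04] F [ 2.52  4.23 -6.09] T [ 0.51 -0.44 -0.2 ] w 0.282 g 59.6
t 21.95 R 0.1302 ang 72.22 yaw 72.02 Ftan 4.1 Frad(in) 2.8 Fz -6.1 Tz -0.2 M 0.33
```

Request:
servo_tool([
  [[0, 0.001, 0.0005, 0, 0.5], [0, 0.0011, 0.0005, 0, 0.5], [0, 0.001, 0.0005, 0, 0.5], [0, 0.001, 0.0005, 0, 0.5], [0, 0.001, 0.0005, 0, 0.5], [0, 0.001, 0.0005, 0, 0.5], [0, 0.001, 0.0006, 0, 0.5], [0, 0.001, 0.0005, 0, 0.5]],
])

```text
time: 22.75
tool_pos: [0.6626, 0.0074, 0.04]
tool_rot: [0.0, 0.509, 0.861, 0.001]
contact_force: [3.5, 5.4, -6.5]
gripper_width: 0.281
grasp_force: 59.7
```

```bash
python3 -c "
from h import *
pose();mom()"
```

```text
t 22.75 tcp [0.6626 0.0074 0.04  ] yaw 118.77 q [2.000e-04 5.093e-01 8.606e-01 7.000e-04] F [ 3.54  5.43 -6.53] T [ 0.75 -0.58 -0.31] w 0.281 g 59.7
t 22.75 R 0.1299 ang 76.28 yaw 76.03 Ftan 5.7 Frad(in) 3.0 Fz -6.5 Tz -0.31 M 0.43
```

Request:
servo_tool([
  [[0, 0.001, 0.0006, 0, 0.5], [0, 0.001, 0.0005, 0, 0.5], [0, 0.001, 0.0006, 0, 0.5], [0, 0.0009, 0.0006, 0, 0.5], [0, 0.001, 0.0005, 0, 0.5], [0, 0.001, 0.0006, 0, 0.5], [0, 0.001, 0.0006, 0, 0.5], [0, 0.0009, 0.0007, 0, 0.5]],
])

```text
time: 23.55
tool_pos: [0.6696, 0.0109, 0.0396]
tool_rot: [-0.0, 0.479, 0.878, -0.001]
contact_force: [-1.9, -0.9, -4.2]
gripper_width: 0.278
grasp_force: 60.0
```

```bash
python3 -c "
from h import *
pose();mom()"
```

```text
t 23.55 tcp [0.6696 0.0109 0.0396] yaw 122.8 q [-3.000e-04  4.787e-01  8.780e-01 -8.000e-04] F [-1.9  -0.88 -4.16] T [-0.17  0.18  0.21] w 0.278 g 60.0
t 23.55 R 0.1304 ang 79.72 yaw 80.06 Ftan -2.1 Frad(in) 0.3 Fz -4.2 Tz 0.21 M -0.06
```

Request:
servo_tool([
  [[0, 0.0005, 0.0003, 0, 0.25], [0, 0.0004, 0.0003, 0, 0.25], [0, 0.0005, 0.0003, 0, 0.25], [0, 0.0005, 0.0004, 0, 0.25], [0, 0, 0, 0, 0], [0, 0, 0, 0, 0], [0, 0, 0, 0, 0], [0, 0, 0, 0, 0]],
])

```text
time: 24.35
tool_pos: [0.6713, 0.0122, 0.0395]
tool_rot: [-0.0, 0.471, 0.882, -0.001]
contact_force: [-3.4, -3.6, -2.7]
gripper_width: 0.282
grasp_force: 60.1
```

Run:
```python
from h import *
from plant import grab_frame
pose();mom()
a=[]
for n in("scene","top"):
    g=grab_frame(n);np.savez(n+"5.npz",**g)
    c=(330,200) if n=="scene" else (210,160)
    a.append(cv2.resize(g["pixels"][c[1]:c[1]+60,c[0]:c[0]+60,::-1],(390,390),interpolation=cv2.INTER_CUBIC))
cv2.imwrite("pics/c7.png",np.hstack(a))
```

```text
t 24.35 tcp [0.6713 0.0122 0.0395] yaw 123.79 q [-4.000e-04  4.711e-01  8.821e-01 -9.000e-04] F [-3.4  -3.6  -2.75] T [-0.56  0.59  0.5 ] w 0.282 g 60.1
t 24.35 R 0.1303 ang 80.66 yaw 81.05 Ftan -4.8 Frad(in) -1.1 Fz -2.7 Tz 0.5 M -0.13
```

View pics/c7.png

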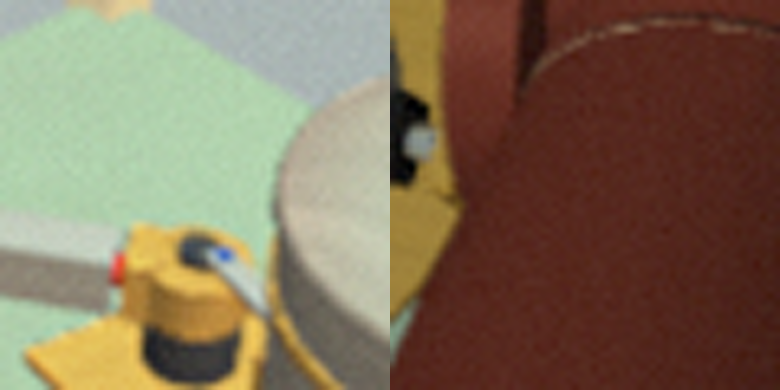

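Left (scene): the bar is still on the lever, with a thin red gap at (118,268) between mouth and shoulder, and the blue pin at (225,257). The wrist hides the top view. I'll measure the pin angle and the gap.

Run:
```python
from h import *
def pin(n):
    f=dict(np.load(n));I=f["pixels"].astype(int)
    w=np.clip((I[...,2]-np.maximum(I[...,0],I[...,1]))/60.,0,1);w[w<.3]=0
    m=np.zeros_like(w);m[232:245,350:372]=1;w*=m;v,u=np.nonzero(w);W=w[v,u]
    p=ray(f,(u*W).sum()/W.sum(),(v*W).sum()/W.sum(),.066)[:2];return p,W.sum()
p0,k0=pin("scene4.npz");p1,k1=pin("scene5.npz");print(p0,k0,p1,k1,"chord",np.hypot(*(p1-p0)),"angle from chord",np.degrees(2*np.arcsin(np.hypot(*(p1-p0))/.024)))
for p in(p0,p1): d=p-PV;print(d,np.degrees(np.arctan2(d[1],d[0])))
f=dict(np.load("scene5.npz"));P=world(f);I=f["pixels"].astype(int)
a=np.radians(42.74+81);o=-np.array([np.cos(a),np.sin(a)]);n=np.array([-o[1],o[0]])
q=P[200:260,310:360].reshape(-1,3);s=(q[:,:2]-PV)@o;l=(q[:,:2]-PV)@n
k=(q[:,2]>.05)&(q[:,2]<.062)&(abs(l)<.02)
print("top pts along:",np.sort(s[k]).round(4)[:60])
k=(I[...,0]>140)&(I[...,1]<80);v,u=np.nonzero(k[230:250,340:355])
for a,b in zip(u+340,v+230): r=ray(f,a,b,.045)[:2]-PV;print(a,b,(r@o).round(4),(P[b,a,:2]-PV)@o,P[b,a,2].round(3))
```

```text
[0.60855809 0.1206449 ] 5.3 [0.5963434  0.12915287] 3.8833333333333333 chord 0.014885707049229402 angle from chord 76.66700302098855
[ 0.00895809 -0.0003551 ] -2.2700291228404588
[-0.0032566   0.00815287] 111.77386137187844
top pts along: [0.0002 0.0003 0.0006 0.0012 0.0019 0.002  0.0024 0.0025 0.0027 0.003
 0.0034 0.0044 0.005  0.0052 0.0055 0.0055 0.006  0.0069 0.0076 0.0078
 0.0079 0.0084 0.0086 0.0087 0.0096 0.01   0.0101 0.0106 0.0107 0.0112
 0.0113 0.0117 0.0119 0.012  0.0122 0.0127 0.0131 0.0131 0.0134 0.0134
 0.0137 0.0138 0.0141 0.0142 0.0147 0.0149 0.0154 0.0155 0.0156 0.0162
 0.0163 0.0164 0.0164 0.0168 0.0171 0.0171 0.0174 0.0176 0.0181 0.0182]
347 242 0.0335 0.0330559810144061 0.047
348 242 0.031 0.029209829737518303 0.055
348 243 0.0302 0.02912267609881905 0.051
```

Request:
servo_tool([
  [[0, -0.0002, 0.0003, 0, 0.5], [0, -0.0002, 0.0003, 0, 0.5], [0, -0.0002, 0.0003, 0, 0.5], [0, -0.0002, 0.0003, 0, 0.5], [0, 0, 0, 0, 0], [0, 0, 0, 0, 0], [0, 0, 0, 0, 0], [0, 0, 0, 0, 0]],
])

```text
time: 25.25
tool_pos: [0.6711, 0.0141, 0.0398]
tool_rot: [0.0, 0.456, 0.89, 0.0]
contact_force: [0.5, -0.2, -3.3]
gripper_width: 0.283
grasp_force: 60.0
```

```bash
python3 -c "
from h import *
pose();mom()"
```

```text
t 25.25 tcp [0.6711 0.0141 0.0398] yaw 125.73 q [0.000e+00 4.561e-01 8.900e-01 1.000e-04] F [ 0.52 -0.19 -3.29] T [ 0.04 -0.02  0.07] w 0.283 g 60.0
t 25.25 R 0.1286 ang 81.04 yaw 82.99 Ftan 0.3 Frad(in) -0.4 Fz -3.3 Tz 0.07 M 0.11
```

The bar is now free of force inside its play, so the stop is holding the lever. One gentle push should feel it.

Request:
servo_tool([
  [[0, 0.0009, 0.0006, 0, 0.5], [0, 0.0009, 0.0006, 0, 0.5], [0, 0.0009, 0.0006, 0, 0.5], [0, 0, 0, 0, 0], [0, 0, 0, 0, 0], [0, 0, 0, 0, 0], [0, 0, 0, 0, 0], [0, 0, 0, 0, 0]],
])

```text
time: 26.05
tool_pos: [0.6737, 0.0158, 0.0398]
tool_rot: [-0.0, 0.444, 0.896, 0.0]
contact_force: [-0.7, 0.1, -3.8]
gripper_width: 0.282
grasp_force: 60.0
```

```bash
python3 -c "
from h import *
pose();mom()"
```

```text
t 26.05 tcp [0.6737 0.0158 0.0398] yaw 127.23 q [-0.      0.4444  0.8958  0.    ] F [-0.7   0.13 -3.83] T [ 0.05  0.01 -0.04] w 0.282 g 60.0
t 26.05 R 0.1287 ang 82.43 yaw 84.49 Ftan -0.5 Frad(in) 0.5 Fz -3.8 Tz -0.04 M -0.1
```

Request:
servo_tool([
  [[0, 0.0008, 0.0007, 0, 0.5], [0, 0.0008, 0.0007, 0, 0.5], [0, 0.0008, 0.0007, 0, 0.5], [0, 0, 0, 0, 0], [0, 0, 0, 0, 0], [0, 0, 0, 0, 0], [0, 0, 0, 0, 0], [0, 0, 0, 0, 0]],
])

```text
time: 26.85
tool_pos: [0.6754, 0.0174, 0.0395]
tool_rot: [-0.001, 0.432, 0.902, -0.001]
contact_force: [-5.1, -3.2, -2.1]
gripper_width: 0.283
grasp_force: 60.2
```

```bash
python3 -c "
from h import *
pose();mom()"
```

```text
t 26.85 tcp [0.6754 0.0174 0.0395] yaw 128.79 q [-8.000e-04  4.322e-01  9.018e-01 -9.000e-04] F [-5.07 -3.18 -2.08] T [-0.38  0.66  0.28] w 0.283 g 60.2
t 26.85 R 0.1284 ang 83.46 yaw 86.05 Ftan -6.0 Frad(in) 0.4 Fz -2.1 Tz 0.28 M -0.48
```

The stop is felt (M about -0.5 N m). I'll ease back to the force-free pose, then draw off.

Request:
servo_tool([
  [[0, -0.0008, -0.0007, 0, -0.5], [0, -0.0008, -0.0007, 0, -0.5], [0, -0.0008, -0.0007, 0, -0.5], [0, 0.0012, -0.0016, 0, 0], [0, 0.0018, -0.0024, 0, 0], [0, 0.0018, -0.0024, 0, 0], [0, 0.0018, -0.0024, 0, 0], [0, 0, 0, 0, 0]],
])

```text
time: 27.65
tool_pos: [0.6811, 0.0066, 0.0401]
tool_rot: [0.001, 0.445, 0.896, 0.0]
contact_force: [-0.0, -0.1, -3.7]
gripper_width: 0.282
grasp_force: 59.9
```

```bash
python3 -c "
from h import *
pose();mom()"
```

```text
t 27.65 tcp [0.6811 0.0066 0.0401] yaw 127.21 q [6.000e-04 4.446e-01 8.957e-01 2.000e-04] F [-0.03 -0.06 -3.65] T [0.   0.07 0.03] w 0.282 g 59.9
t 27.65 R 0.1405 ang 82.71 yaw 84.47 Ftan -0.1 Frad(in) -0.0 Fz -3.7 Tz 0.03 M 0.02
```

Request:
servo_tool([
  [[0, 0.0024, -0.0032, 0, 0], [0, 0.0024, -0.0032, 0, 0], [0, 0.0024, -0.0032, 0, 0], [0, 0.0024, -0.0032, 0, 0], [0, 0.0024, -0.0032, 0, 0], [0, 0.0024, -0.0032, 0, 0], [0, 0.0024, -0.0032, 0, 0], [0, 0, 0, 0, 0]],
])

```text
time: 28.45
tool_pos: [0.6975, -0.0159, 0.0399]
tool_rot: [0.0, 0.445, 0.896, 0.0]
contact_force: [-0.4, 0.3, -4.5]
gripper_width: 0.286
grasp_force: 59.9
```

Request:
servo_tool([
  [[0, 0.0024, -0.0032, 0, 0], [0, 0.0024, -0.0032, 0, 0], [0, 0.0024, -0.0032, 0, 0], [0, 0.0024, -0.0032, 0, 0], [0, 0.0024, -0.0032, 0, 0], [0, 0, 0, 0, 0], [0, 0, 0, 0, 0], [0, 0, 0, 0, 0]],
])

```text
time: 29.25
tool_pos: [0.7091, -0.0313, 0.0397]
tool_rot: [-0.0, 0.444, 0.896, -0.0]
contact_force: [-0.4, -0.1, -4.4]
gripper_width: 0.286
grasp_force: 59.9
```

```bash
python3 -c "
from h import *
pose();mom()"
```

```text
t 29.25 tcp [ 0.7091 -0.0313  0.0397] yaw 127.24 q [-1.000e-04  4.443e-01  8.959e-01 -0.000e+00] F [-0.38 -0.13 -4.42] T [ 0.06 -0.03 -0.02] w 0.286 g 59.9
t 29.25 R 0.1875 ang 82.97 yaw 84.5 Ftan -0.4 Frad(in) 0.1 Fz -4.4 Tz -0.02 M -0.1
```

Request:
servo_tool([
  [[0, 0.003, -0.004, 0.01, 0], [0, 0, 0, 0.03, 0], [0, 0, 0, 0.03, 0], [0, -0.01, 0, 0.02, -3], [0, -0.03, -0.01, 0, -6], [0, -0.03, -0.02, 0, -6], [0, -0.03, -0.03, 0, -6], [0, -0.03, -0.035, 0, -6]],
])

```text
time: 30.05
tool_pos: [0.5814, -0.1308, 0.1309]
tool_rot: [0.001, 0.642, 0.767, 0.0]
contact_force: [0.5, -1.0, -3.9]
gripper_width: 0.279
grasp_force: 60.0
```

Request:
servo_tool([
  [[0, -0.02, -0.04, 0, -6], [0, -0.015, -0.04, 0, -6], [0, -0.01, -0.04, 0, -6], [0, 0, -0.04, 0, -5.4], [0, 0, -0.026, 0, 0], [0, 0, 0, 0, 0], [0, 0, 0, 0, 0], [0, 0, 0, 0, 0]],
])

```text
time: 30.85
tool_pos: [0.5373, -0.3157, 0.1301]
tool_rot: [-0.0, 0.783, 0.622, 0.0]
contact_force: [0.4, 0.2, -4.5]
gripper_width: 0.282
grasp_force: 60.2
```

Run:
```python
from h import *
from plant import grab_frame
pose()
g=grab_frame("top");np.savez("top6.npz",**g)
f=g;I=f["pixels"].astype(int);m=np.zeros((400,640),bool);m[150:225,230:300]=1
red=m&(I[...,0]>120)&(I[...,1]<60);v,u=np.nonzero(red)
q=np.array([ray(f,a,b,.045)[:2] for a,b in zip(u,v)]);d=q.mean(0)-PV if len(q) else 0;print(len(q),"lever angle",np.degrees(np.arctan2(d[1],d[0]))+137.26)
```

```text
t 30.85 tcp [ 0.5373 -0.3157  0.1301] yaw 76.88 q [-1.000e-04  7.833e-01  6.217e-01  1.000e-04] F [ 0.42  0.21 -4.47] T [ 0.11 -0.05 -0.  ] w 0.282 g 60.2
104 lever angle 82.1959302602032
```

Request:
servo_tool([
  [[0, -0.0005, -0.0008, -0.02, 0], [0, 0, 0, -0.025, 0], [0, 0, 0, -0.02, 0], [0, 0, 0, -0.01, 0], [0, 0, 0, -0.006, 0], [0, 0, 0, -0.006, 0], [0, 0, 0, -0.004, 0], [0, 0, 0, -0.002, 0]],
])

```text
time: 31.7
tool_pos: [0.537, -0.3174, 0.0372]
tool_rot: [0.0, 0.783, 0.621, 0.0]
contact_force: [0.2, 0.5, -4.0]
gripper_width: 0.285
grasp_force: 60.1
```

Request:
servo_tool([
  [[0, 0, 0, -0.001, 0], [0, 0, 0, -0.0008, 0], [0, 0, 0, 0, 0], [0, 0, 0, 0, 0], [0, 0, 0, 0, 0], [0, 0, 0, 0, 0], [0, 0, 0, 0, 0], [0, 0, 0, 0, 0]],
])

```text
time: 32.5
tool_pos: [0.5367, -0.3172, 0.035]
tool_rot: [-0.0, 0.783, 0.621, 0.0]
contact_force: [-0.2, -0.3, -3.6]
gripper_width: 0.284
grasp_force: 60.1
```

```bash
python3 -c "
from h import *
pose()"
```

```text
t 32.5 tcp [ 0.5367 -0.3172  0.035 ] yaw 76.84 q [-0.      0.7835  0.6214  0.    ] F [-0.23 -0.28 -3.65] T [ 0.02 -0.    0.01] w 0.284 g 60.1
```

Request:
servo_tool([
  [[0, 0, 0, -0.0005, 0], [0, 0, 0, 0, 0], [60, 0, 0, 0, 0], [100, 0, 0, 0, 0], [100, 0, 0, 0, 0], [100, 0, 0, 0, 0], [100, 0, 0, 0, 0], [100, 0, 0, 0, 0]],
])

```text
time: 33.3
tool_pos: [0.5367, -0.3173, 0.0346]
tool_rot: [0.0, 0.783, 0.621, 0.0]
contact_force: [-0.4, -0.1, 0.5]
gripper_width: 1.001
grasp_force: 0.0
```

Request:
servo_tool([
  [[100, 0, 0, 0, 0], [100, 0, 0, 0.005, 0], [100, 0, 0, 0.01, 0], [100, 0, 0, 0.02, 0], [100, 0, 0, 0.03, 0], [100, 0, 0, 0.04, 0], [100, 0, 0, 0.05, 0], [100, 0, 0, 0.04, 0]],
])

```text
time: 34.1
tool_pos: [0.5371, -0.3174, 0.2337]
tool_rot: [0.002, 0.783, 0.621, 0.0]
contact_force: [0.7, 0.0, -0.3]
gripper_width: 1.0
grasp_force: 0.0
```

Request:
servo_tool([
  [[100, -0.03, 0, 0, 0], [100, -0.04, 0, 0, 0], [100, -0.04, 0, 0, 0], [100, -0.03, 0, 0, 0], [100, 0, 0, 0, 0], [100, 0, 0, 0, 0], [100, 0, 0, 0, 0], [100, 0, 0, 0, 0]],
])

```text
time: 34.9
tool_pos: [0.3975, -0.3172, 0.2298]
tool_rot: [0.0, 0.783, 0.622, 0.0]
contact_force: [-0.2, -0.3, -0.9]
gripper_width: 0.999
grasp_force: 0.0
```

Run:
```python
from h import *
from plant import grab_frame
pose()
f=grab_frame("top");P=world(f);cv2.imwrite("pics/end.png",f["pixels"][:,:,::-1])
I=f["pixels"].astype(int)
m=np.zeros((400,640),bool);m[150:225,230:300]=1
v,u=np.nonzero(m&(I[...,0]>120)&(I[...,1]<60));q=np.array([ray(f,a,b,.045)[:2] for a,b in zip(u,v)])-PV;d=q.mean(0);print("lever",np.degrees(np.arctan2(d[1],d[0]))+137.26)
b=np.zeros((400,640),np.uint8);b[190:250,395:505]=1;b&=((P[...,2]>.047)&(P[...,2]<.058)).astype(np.uint8)
n,l,s,c=cv2.connectedComponentsWithStats(b);i=1+s[1:,4].argmax();print(s[i],cv2.minAreaRect(P[l==i][:,:2].astype(np.float32)),P[l==i][:,2].mean())
```

```text
t 34.9 tcp [ 0.3975 -0.3172  0.2298] yaw 76.89 q [2.000e-04 7.832e-01 6.218e-01 1.000e-04] F [-0.19 -0.27 -0.95] T [ 0.   -0.    0.01] w 0.999 g 0.0
lever 82.66678872476017
[ 403  202   97   35 1169] ((0.5368272066116333, -0.3179338574409485), (0.20046140253543854, 0.026045875623822212), 76.91031646728516) 0.05256325968614848
```

View pics/end.png

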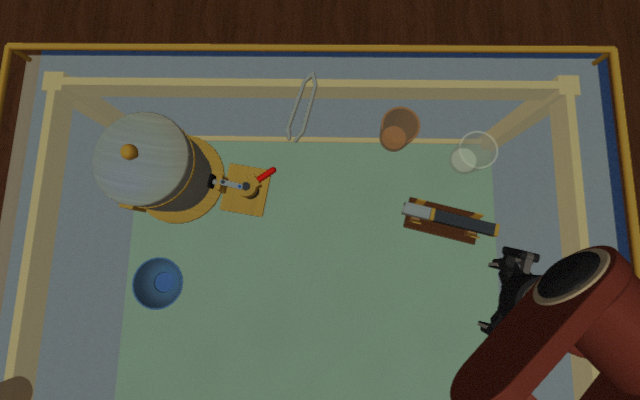

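The final picture shows the red lever swung over and locked at (265,175) and the bar back in its rest at (448,220). The glasses, dish and tongs are where they were.

```bash
python3 -c "
from plant import manip
print(manip.job_done())"
```

```text
the job is handed in; nothing more can be done
None
```

I handed the job in at about 35 s. The lever was eased over onto its stop (about 83° by camera), the bar is back in its rest within about 1 mm, and the glasses, dish and tongs look untouched; the verdict was not shown to me.

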